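# Press a freshly glued ampoule carton in a one-hand bar clamp

### The job

Stand the white ampoule carton with the blue band (its end flaps are freshly glued) upright on the bed of the bar clamp, centred, its long side along the bar and close to the fixed jaw, and let go of it. Then pump the clamp's orange trigger towards the black handle, leaving the sliding jaw itself alone, until the orange pad has pressed the carton against the fixed jaw with a firm but gentle push of about 11 newtons (its spring pressed in by 4 or 5 mm; at 20 newtons the carton is crushed), and finish while still holding the trigger squeezed so that this pressure stays on. Leave the other things on the table where they stand.

Things in the scene. Friction and masses are not known exactly. Their poses are not given: they have to be found in the camera images.
- clamp: one-hand bar clamp screwed to a wooden board (12 mm thick, x +-38, y -175 to 140 mm). Origin on the table under the middle of the fixed jaw's pressing face; z up; y along the bar, from the sliding jaw (-y) past the fixed jaw to trigger and handle (+y). Fixed jaw: dark steel plate, y 0 to 14 mm, 46 wide, top at z 127. The toothed bar (z 50 to 63) sticks out past the handle, to y 225 at most
- bed_spot (a point): on the clamp's bed, where the middle of the carton's underside goes: 37 mm in front of the fixed jaw's face on the middle line (the carton then clears that jaw by 5 mm). The bed is two dark level rails, top 73 mm above the table, 48 mm wide together, from 161 mm in front of the fixed jaw up to it. Axes as the clamp's
- jaw: the sliding jaw: black block, 42 wide, 14 thick, z 77 to 127 mm in the clamp's frame, face at y = -147 mm + jaw_travel, the orange pad in front of it. Driven by the trigger's ratchet, not to be pushed by hand. Its origin is the clamp's origin shifted along y by jaw_travel
- jaw_travel (a joint): how far the sliding jaw has come towards the fixed jaw, m: 0 open, 0.080 closed; starts at 0.018 to 0.038. The free pad's face is at y = -0.125 + jaw_travel in the clamp's frame: it touches a carton seated against the fixed jaw at 0.061. A brake (4 N) holds it when the trigger is released, but slips back until the pad pushes with less than 4 N; more stays on only while the trigger is held
- pad: the sprung orange pad on the sliding jaw, facing the fixed jaw: 36 x 36 mm face, centre at z 103 mm in the clamp's frame. Its origin is not on it: see pad_face
- pad_face (a point): centre of the orange pad's front face
- pad_press (a joint): how far the sprung pad is pressed back into the sliding jaw, m: 0 free, 0.0155 bottomed out. The spring gives 2.5 N per mm: 2.4 mm is 6 N, 4.4 mm is 11 N, 6.4 mm is 16 N, 8 mm is 20 N. A whole squeeze after the pad has touched can be too much
- trigger: the orange trigger, an upright blade 12 mm thick (along y), 30 wide, top 150 mm above the table, between fixed jaw and handle; it swings towards the handle (+y of the clamp). Origin at its pivot, y 78, z 14 mm in the clamp's frame. A spring returns it: 2 to 3 N at the grip, plus 2 N while the jaw moves and about 0.45 N for each newton of the pad
- trigger_angle (a joint): rad: 0 released (leaning 0.15 away from the handle), 0.15 upright, 0.30 fully squeezed. Squeezing pulls the jaw about 0.045 m per rad by a ratchet with 4.5 mm teeth, after up to 4.5 mm of lost motion: a full squeeze advances it 9 to 14 mm in all (it may slip back 1 or 2 mm on release), a half-hearted one less. Release it fully between squeezes so that the pawl takes new teeth
- trigger_grip (a point): middle of the trigger blade at the height to grip, 127 mm above the table when released. Trigger and handle together measure 65 mm over their outer faces here when released (68 mm at the top), 31 mm fully squeezed. Pushing this blade alone towards the handle works as well as squeezing both
- handle_grip (a point): centre of the fixed black handle at the same height, 127 mm above the table: an upright bar 14 mm thick (y 106 to 120 mm in the clamp's frame), 30 mm wide, top at 150 mm
- carton: the white ampoule carton with the blue band: 48 mm (its x) by 64 mm (its y, the long side) by 60 mm tall, about 0.16 kg, a stiff carton. Origin under its centre
- carton_center (a point): centre of that carton, half-way up (30 mm above its underside); axes as the carton's: x across the 48 mm, y along the 64 mm, z up. Either end may face the fixed jaw
- tall_carton: a bystander: upright white carton with a red band, 45 x 45 x 95 mm; origin under its centre
- gold_carton: a bystander: flat yellow carton with a brown band, 60 x 80 x 38 mm; origin under its centre
- amber_jar: a bystander: amber glass jar, 52 mm across, 85 mm tall; origin under its centre
- white_bottle: a bystander: white plastic bottle with a blue cap, 56 mm across, 130 mm tall; origin under its centre
- pill_cup: a bystander: small blue cup, 64 mm across, 45 mm tall; origin under its centre
- glue_stick: a bystander: white glue stick with a red cap standing on end, 27 mm across, 100 mm tall; origin under its centre

How it is judged (in metres and radians):
On the way, in this order (a step that is already met when the one before it is completed fails the run):
1. the carton stands on the clamp's bed between the jaws, let go, the pad not yet pressing it (x of carton_center in the frame of clamp between -0.015 and 0.015 m and y of carton_center in the frame of clamp between -0.052 and -0.027 m and z of carton_center in the frame of clamp between 0.097 and 0.109 m and angle between the y axis of carton and the y axis of clamp, either way round below 0.2 rad and angle between carton's own z axis and vertical below 0.12 rad and contact force between carton and the fingers below 0.05 N and value of joint pad_press below 0.0012 m), for 0.2 s.
2. the pumped jaw brings the pad to bear on the carton, while the trigger is squeezed (contact force between pad and carton above 1 N and (contact force between trigger and the fingers above 0.3 N or contact force between trigger and the arm above 0.3 N)), for 0.1 s.
At the end, for the whole second after the job is handed in: Carton upright (0.12 rad) on the bed, within 15 mm of the middle line, square (0.12 rad) and against the fixed jaw (centre 27 to 38 mm from it), pressed by the pad with 6 to 16 N; the robot pushes the squeezed trigger (over 1.5 N) and touches neither carton nor jaw, for the last second (x of carton_center in the frame of clamp between -0.015 and 0.015 m and y of carton_center in the frame of clamp between -0.038 and -0.027 m and z of carton_center in the frame of clamp between 0.097 and 0.109 m and angle between the y axis of carton and the y axis of clamp, either way round below 0.12 rad and angle between carton's own z axis and vertical below 0.12 rad and contact force between pad and carton between 6 and 16 N and (contact force between trigger and the fingers above 1.5 N or contact force between trigger and the arm above 1.5 N) and contact force between each of carton, jaw and the arm below 0.05 N and contact force between each of carton, jaw and the fingers below 0.05 N and value of joint trigger_angle above 0.03 rad and linear speed of carton below 0.01 m/s); the arm keeps its last pose, push and grip.
It fails at once if the carton is crushed: the pad presses it with more than 20 N (contact force between pad and carton above 20 N).
It fails at once if the robot pushes the sliding jaw or its pad directly (more than 3 N) (contact force between jaw and the fingers above 3 N or contact force between jaw and the arm above 3 N).
It fails at once if a bystander is moved by more than 25 mm or tipped (distance of any of tall_carton, gold_carton, amber_jar, white_bottle, pill_cup, glue_stick from where it was at the start of the episode above 0.025 m or angle between any of tall_carton, gold_carton, amber_jar, white_bottle, pill_cup, glue_stick's own z axis and vertical above 0.4 rad).
It also fails if it takes over 61 s, if anything falls off the work surface, if the arm or the gripper's body presses on something with over 40 N, if the wrist force passes 120 N, or if a joint passes its speed limit or range.

### The arm

A 7-joint arm with a two-finger parallel gripper is mounted at the origin on the work surface. World frame = base frame: x ahead of the robot, y to its left, z up, the work surface at z = 0. Lengths are in mm, angles in degrees, forces in N, time in s.
With the tool pointing down it reaches from about 425 to 1025 mm from the base axis. Payload 9.4 kg.
Tool frame: the origin (TCP) lies on the centre line of the jaws, within the pads' length; the fingertips stand 22 mm ahead of it and the grasp point (between the pads) lies 3 mm ahead of it; z points along the fingers, y is the line along which they close (so a half turn about z gives the same grasp; the last joint's range is limited). The gripper opens to 85 mm and grips with 20 to 120 N. Pads are 22 mm wide; open, the fingers measure 114 mm over their backs; the gripper's body (76 mm by 85 mm) begins 54 mm behind the grasp point. The pads swing forward as they close: fully open they stand 13 mm farther back than shut.
Start: joints at [-75.728, 34.337, -0.143, 91.639, 0.103, 54.024, -4.572], TCP at [232.051, 686.86, 253.275] pointing down, gripper open.
Joint ranges: [-147.43, 147.43], [-19.82, 112.94], [-74.19, 73.91], [6.32, 146.72], [-59.91, 239.91], [6.04, 106.73], [-150.56, 150.56]. Speed limits (degrees/s): [127.2, 127.2, 172.46, 172.46, 180, 180, 180].

### API

Orientations are given as [roll, pitch, yaw] about the fixed x, y, z axes, in that order (R = Rz(yaw) Ry(pitch) Rx(roll)).
In Python, from station import r, vision gives the robot as it stands. Calls block until the motion is done:
- r.move_to(position, orientation): joint-space move of the TCP to a pose.
- r.move_straight(position, rot=None, max_speed=150, contact_N=None): straight line of the TCP; rot=None keeps the orientation; max_speed is the mean speed in mm/s. With contact_N (N) it stops when the force on the tool has changed by that much, and returns True; else False.
- r.move_joints(angles): joint-space move.
- r.move_gripper(opening, effort=None): finger opening in mm; effort is the grip in N (None keeps the last); returns when the fingers have stopped.
- r.hold(seconds).
- r.ik(position, orientation): joint angles nearest the present ones, or None.
- vision.capture(name): name is "scene" or "top" or "wrist"; returns the picture (400x640x3 uint8, red, green, blue); there is no depth.
- vision.camera_model(name): a dict with "fx", "fy", "cx", "cy" (pixels), "rvec" (rotation vector, rad) and "tvec" (3), from world to camera coordinates, as OpenCV has them; the wrist camera has in their place "hand_eye" (4x4, takes a point from camera to tool coordinates, whose origin is the TCP and whose axes are the flange's). Camera axes: x right, y down, z forward; pixel columns grow to the right and rows downward; lengths in mm; the calibration is good to about 2 mm. A picture is of the moment at which its call begins: read the wrist's pose just before it. camera_model takes no time and is no camera call.
A pose or a line that the arm cannot do raises r.MotionError and nothing moves.
- r.hand_in(): hands the job in; it is judged then, once.
Readings, each from a call of its own:
- r.get_t(): time.
- r.get_joint_positions(): joint angles.
- r.get_joint_vel(): joint speeds.
- r.get_tau(): joint torques, N m.
- r.get_eef_pos(): TCP position.
- r.get_eef_rot(): TCP orientation.
- r.get_force(): force on the tool from outside, world axes, zero at the start.
- r.get_moment(): the same for the moment, N m.
- r.get_width(): finger opening in mm.
- r.get_grip_force(): force on a finger pad.
Only numpy, scipy, OpenCV 4.12 (cv2) and the standard library are available. Lean on these libraries where they do the work, as an engineer would, in place of code of your own. Each camera call takes 0.05 s, during which the arm holds its last target. There are 200 camera calls.

## Working session

There is one attempt and no reset: what is moved stays moved. The work goes in short steps, each a Python script; the robot and the scene stay as the last script left them, time stands still between calls to the robot, and variables do not carry over. Pictures are saved under pics/ and viewed, at most 10 in all, crops included, and the job is handed in when it is done.

```bash
ls; mkdir -p pics
python3 - <<'E'
from station import r, vision
import cv2
for n in("scene","top"):
    im=vision.capture(n); cv2.imwrite(f"pics/{n}0.png",cv2.resize(im[:,:,::-1],(800,500),interpolation=cv2.INTER_CUBIC))
    print(n,vision.camera_model(n))
print(vision.camera_model("wrist"),r.get_eef_rot(),r.get_t())
E
```

```text
pics
scene {'fx': 510.0635857061817, 'fy': 510.0635857061817, 'cx': 315.04009275194295, 'cy': 203.8743074925913, 'rvec': array([ 2.08942839,  0.53739762, -0.30240679]), 'tvec': array([-481.21110165,  -69.95718839, 1555.63289869])}
top {'fx': 420.6096966369919, 'fy': 420.6096966369919, 'cx': 322.8876009089149, 'cy': 193.20038208978275, 'rvec': array([ 2.16903615, -2.17444459,  0.12325718]), 'tvec': array([ -29.35222952,  567.73931654, 1171.43366521])}
{'fx': 281.31433008289684, 'fy': 281.31433008289684, 'cx': 323.1567615830174, 'cy': 200.175868476406, 'hand_eye': array([[-8.43159769e-04, -9.51334861e-01, -3.08157867e-01,
         7.84837660e+01],
       [ 9.99999580e-01, -6.91789027e-04, -6.00459754e-04,
        -6.62358933e-01],
       [ 3.58058066e-04, -3.08158244e-01,  9.51335045e-01,
        -1.20693291e+02],
       [ 0.00000000e+00,  0.00000000e+00,  0.00000000e+00,
         1.00000000e+00]])} [-1.79923348e+02  6.90287279e-03  1.61339193e+02] 0.1
```

View pics/scene0.png

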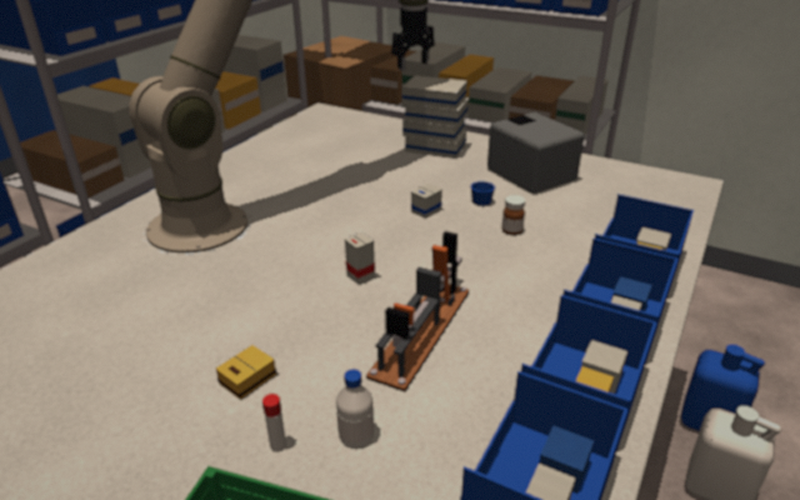

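View pics/top0.png

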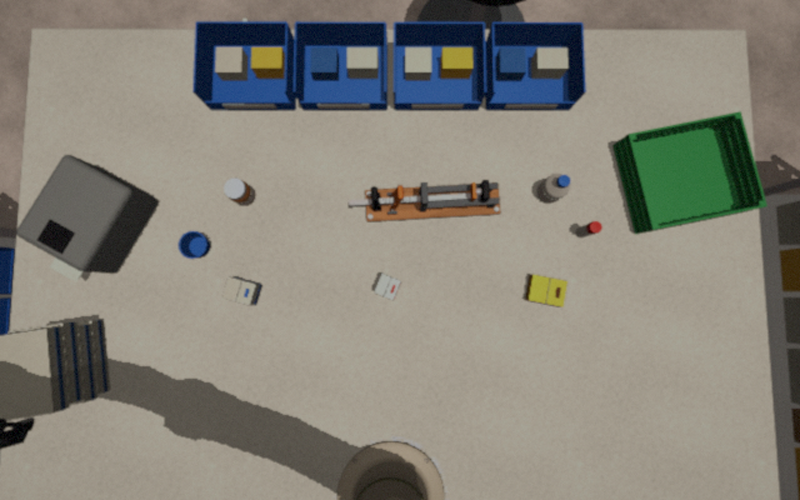

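The scene view shows the clamp in the middle, with its handle end away from the camera, and the blue-banded carton near the blue cup. In the top view the carton is at about (243,291), the fixed jaw at (424,196), the handle at (375,198) and the tall red-banded carton at (387,286), all in 800-wide pixels. I'll localise roughly, then look with the wrist camera.

```bash
cat > h.py <<'E'
import numpy as np, cv2
from scipy.spatial.transform import Rotation as R
from station import r, vision
def cam(name, pose=None):
    m=vision.camera_model(name)
    if name=="wrist":
        p,e=pose; T=np.eye(4); T[:3,:3]=R.from_euler('xyz',e,degrees=True).as_matrix(); T[:3,3]=p
        T=T@m["hand_eye"]; return m,T[:3,:3],T[:3,3]
    A=R.from_rotvec(m["rvec"]).as_matrix().T
    return m,A,-A@m["tvec"]
def ray(c,u,v,z):
    m,A,o=c; d=A@np.array([(u-m["cx"])/m["fx"],(v-m["cy"])/m["fy"],1]); return o+d*(z-o[2])/d[2]
def proj(c,P):
    m,A,o=c; q=(np.atleast_2d(P)-o)@A; return np.c_[q[:,0]/q[:,2]*m["fx"]+m["cx"],q[:,1]/q[:,2]*m["fy"]+m["cy"]]
def snap(name,file,box=None,s=1.25):
    pose=(r.get_eef_pos(),r.get_eef_rot()); im=vision.capture(name)[:,:,::-1]
    if box: im=im[box[1]:box[3],box[0]:box[2]]
    cv2.imwrite(f"pics/{file}.png",cv2.resize(im,None,fx=s,fy=s,interpolation=cv2.INTER_CUBIC))
    return cam(name,pose)
E
python3 - <<'E'
from h import *
c=cam("top"); k=.8
for n,u,v,z in [("carton",243,291,60),("tall",387,286,95),("board nl",366,220,12),("board nr",500,215,12),("board fr",498,183,12),("fixedjaw top",424,196,127),("handle",375,198,150),("trig",400,195,150),("slidjaw",484,192,127),("cup",194,244,45),("jar",237,188,85)]:
    print(n,ray(c,u*k,v*k,z).round())
E
```

```text
carton [456. 323.  60.]
tall [465.   6.  95.]
board nl [620.  56.  12.]
board nr [ 631. -256.   12.]
board fr [ 707. -253.   12.]
fixedjaw top [654. -73. 127.]
handle [646.  29. 150.]
trig [652. -22. 150.]
slidjaw [ 663. -201.  127.]
cup [561. 440.  45.]
jar [681. 335.  85.]
```

Run:
```python
from h import *
r.move_to([456,323,230],[180,0,125])
c=snap("wrist","w1"); print(proj(c,[[456,323,60],[456,323,0]]),c[2]);np.save("w1.npy",np.r_[r.get_eef_pos(),r.get_eef_rot()])
r.move_to([640,-60,330],[180,0,90])
p=np.r_[r.get_eef_pos(),r.get_eef_rot()];c=snap("wrist","w2"); np.save("w2.npy",p); print(p, r.get_t(),c[2])
```

```text
[[322.87805432 187.42599279]
 [322.87054651 174.96966397]] [410.22016212 388.10989856 350.7105525 ]
[ 6.39899654e+02 -5.79428022e+01  3.29506770e+02 -1.79949721e+02
 -5.33907885e-02  9.01639783e+01] 3.3833 [639.63290495  19.84827545 450.27396125]
```

View pics/w1.png

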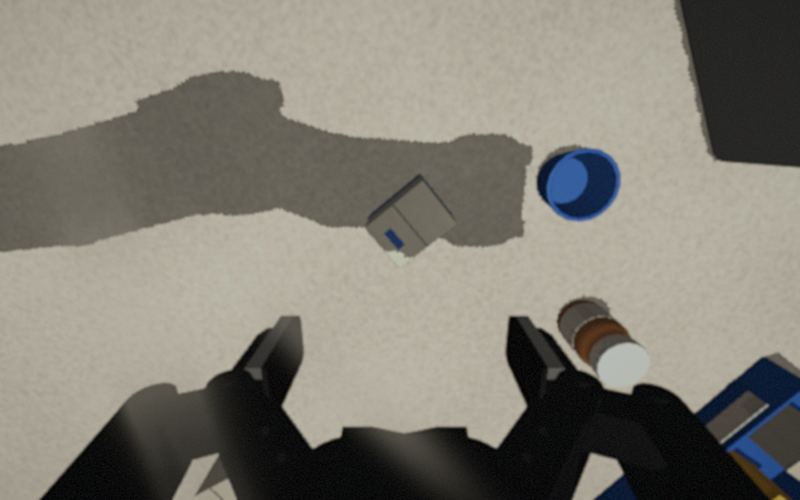

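View pics/w2.png

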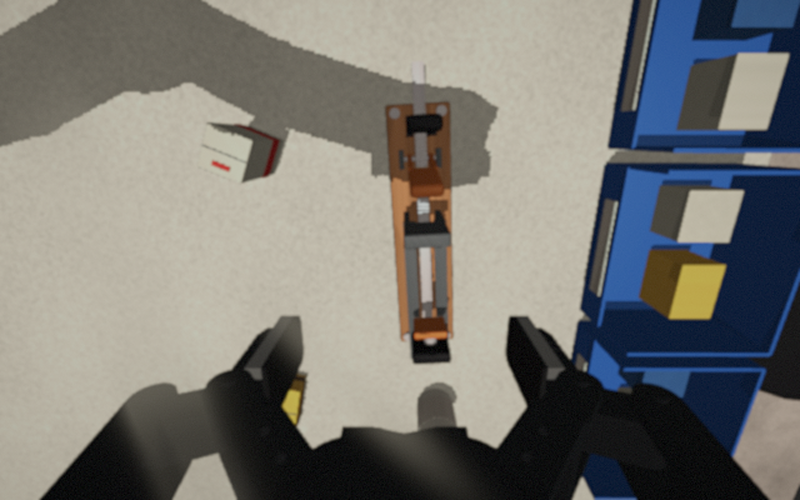

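Wrist view 1 shows the carton's top face with corners about (420,178), (455,218), (410,258), (367,222), and the cup at (580,185). Wrist view 2 shows the clamp with the fixed jaw at (427,230), the trigger at (426,182), the handle at (425,124) and the orange pad at (430,328). I'll enlarge both.

Run:
```python
import cv2, numpy as np
a=cv2.imread("pics/w2.png")[90:370,375:475]; a=cv2.rotate(a,cv2.ROTATE_90_COUNTERCLOCKWISE)
b=cv2.imread("pics/w1.png")[165:275,350:470]
a=cv2.resize(a,None,fx=2.8,fy=2.8,interpolation=cv2.INTER_CUBIC)  # 784x280
b=cv2.resize(b,None,fx=2.8,fy=2.8,interpolation=cv2.INTER_CUBIC)  # 336x308
o=np.zeros((588,784,3),np.uint8); o[:280]=a; o[280:,:336]=b
cv2.imwrite("pics/cmp.png",o)
```

```text
(no output)
```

View pics/cmp.png

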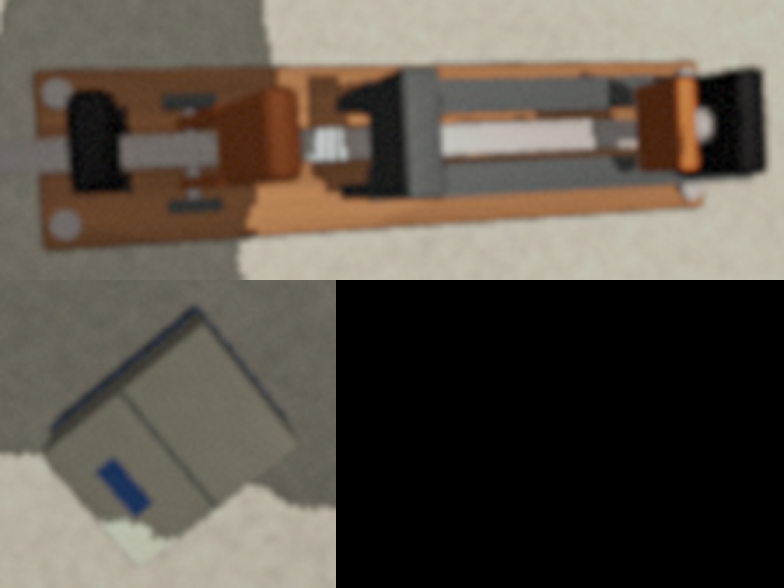

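The top-face corners of the carton in the crop are (205,322), (298,440), (142,568), (42,450). The board corners are (36,72), (45,248), (703,205), and the top front edge of the fixed jaw runs (442,68)-(442,195).

Run:
```python
from h import *
w1=np.load("w1.npy"); w2=np.load("w2.npy"); c1=cam("wrist",(w1[:3],w1[3:])); c2=cam("wrist",(w2[:3],w2[3:]))
C=np.array([ray(c1,(350+x/2.8)/1.25,(165+(y-280)/2.8)/1.25,60) for x,y in [(205,322),(298,440),(142,568),(42,450)]])
print("carton",C.round(1),C.mean(0).round(1)); e=np.diff(np.r_[C,C[:1]],axis=0); print(np.linalg.norm(e,axis=1).round(1),np.degrees(np.arctan2(e[:,1],e[:,0])).round(1))
f=lambda x,y,z: ray(c2,(474-y/2.8)/1.25,(90+x/2.8)/1.25,z)
for n,x,y,z in [("b",36,72,12),("b",45,248,12),("b",703,205,12),("b",696,64,12),("jf",442,68,127),("jf",442,195,127),("jb",402,69,127),("jb",402,195,127),("pad top",682,78,121),("pad top",682,170,121),("slid far",765,120,127),("trigtop near",298,135,150),("handle",72,140,150),("handle near",123,140,150)]: print(n,f(x,y,z).round(1))
```

```text
carton [[443.1 370.1  60. ]
 [486.9 357.8  60. ]
 [472.  296.8  60. ]
 [425.3 310.7  60. ]] [456.8 333.9  60. ]
[45.5 62.8 48.7 62. ] [ -15.7 -103.8  163.4   73.2]
b [691.   57.4  12. ]
b [618.4  53.8  12. ]
b [ 635.9 -257.6   12. ]
b [ 707.7 -253.4   12. ]
jf [684.1 -81.8 127. ]
jf [640.4 -81.9 127. ]
jb [683.2 -67.5 127. ]
jb [640.4 -67.6 127. ]
pad top [ 685.2 -179.4  121. ]
pad top [ 650.2 -179.4  121. ]
slid far [ 669.6 -212.1  127. ]
trigtop near [658.6 -28.5 150. ]
handle [655.8  36.1 150. ]
handle near [656.1  22.2 150. ]
```

Both measurements agree with the given sizes. The carton is at (457,334) with its long axis at 74.7°, the clamp origin is about (662.3,-83) with yaw 3.2°, and jaw_travel is about 28 mm. Next I'll grasp the carton and carry it over the bed.

```bash
cat >> h.py <<'E'
O=np.array([662.3,-83.,0]); PHI=3.2
def clamp(x,y,z): return O+R.from_euler('z',PHI,degrees=True).apply([x,y,z])
E
python3 - <<'E'
from h import *
r.move_gripper(85)
r.move_to([457,334,190],[180,0,74.7])
r.move_straight([457,334,43])
r.move_gripper(30,25); print(r.get_width(),r.get_grip_force(),r.get_t(),r.get_eef_pos())
r.move_straight([457,334,240],max_speed=200); print(r.get_width(),r.get_grip_force(),r.get_force())
r.move_to(clamp(0,-38,200),[180,0,90+PHI])
p=np.r_[r.get_eef_pos(),r.get_eef_rot()];np.save("w3.npy",p); snap("wrist","w3"); print(p.round(1),r.get_t(),r.get_force())
E
```

```text
47.81852581993886 26.737764179706573 6.8333 [457.15099555 334.29795778  43.6456939 ]
47.67576614289243 26.0052627325058 [ 0.28814538  0.13032458 -1.61406343]
[ 6.646e+02 -1.192e+02  1.999e+02 -1.800e+02 -1.000e-01  9.330e+01] 9.8417 [-0.07985938  0.22166913 -0.96020982]
```

View pics/w3.png

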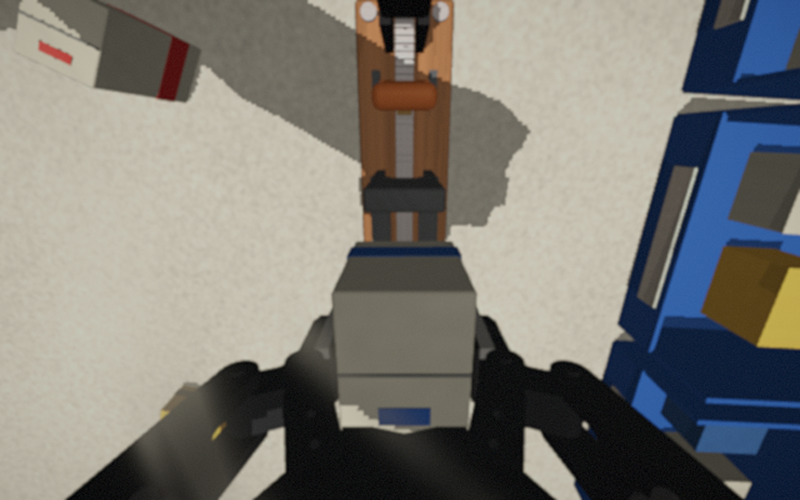

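The carton hangs square in the jaws. Its front top edge is at row 291, columns 333 to 476, and the fixed jaw's front top edge is at row 211, columns 364 to 446.

Run:
```python
from h import *
w=np.load("w3.npy"); c=cam("wrist",(w[:3],w[3:]))
Ri=R.from_euler('z',-PHI,degrees=True)
for n,u,v,z in [("car",333,291,216.3),("car",476,291,216.3),("car bottom front",350,254,156.3),("car bf",461,254,156.3),("jaw",364,211,127),("jaw",446,211,127),("board L",357,5,12),("board R",453,5,12),("trig",374,96,150),("trig",436,96,150)]:
    print(n,Ri.apply(ray(c,u/1.25,v/1.25,z)-O).round(1))
print("tcp",Ri.apply(w[:3]-O))
```

```text
car [-22.8  -6.  216.3]
car [ 23.5  -6.  216.3]
car bottom front [-26.3 -13.4 156.3]
car bf [ 28.3 -13.4 156.3]
jaw [-22.1   2.1 127. ]
jaw [ 23.7   2.2 127. ]
board L [-35.1 136.   12. ]
board R [ 37.2 136.1  12. ]
trig [-13.2  58.9 150. ]
trig [ 14.5  59.  150. ]
tcp [  0.2708195  -36.27603176 199.89512344]
```

```bash
sed -i 's/662.3,-83./662.6,-81.5/' h.py
python3 - <<'E'
from h import *
o=[180,0,90+PHI]
r.move_straight(clamp(0,-36.3,122),max_speed=100)
print(r.move_straight(clamp(0,-36.3,113),max_speed=20,contact_N=4),r.get_eef_pos(),r.get_force())
r.move_gripper(80); r.hold(.3)
r.move_straight(clamp(0,-36.3,230),max_speed=200)
r.move_gripper(0,20)
r.move_straight(clamp(0,34,230),max_speed=200)
p=np.r_[r.get_eef_pos(),r.get_eef_rot()];np.save("w4.npy",p); snap("wrist","w4"); snap("top","t4",(270,120,430,220),5); print(p.round(1),r.get_t(),r.get_force(),r.get_width())
E
```

```text
True [ 665.08078526 -117.83817118  116.51241253] [-0.32465914 -0.72414628  5.03185456]
[ 660.7  -46.7  230.1 -180.     0.    93.3] 13.925 [-0.65625232 -0.7296371  -0.03868651] -0.036923545197210195
```

View pics/w4.png

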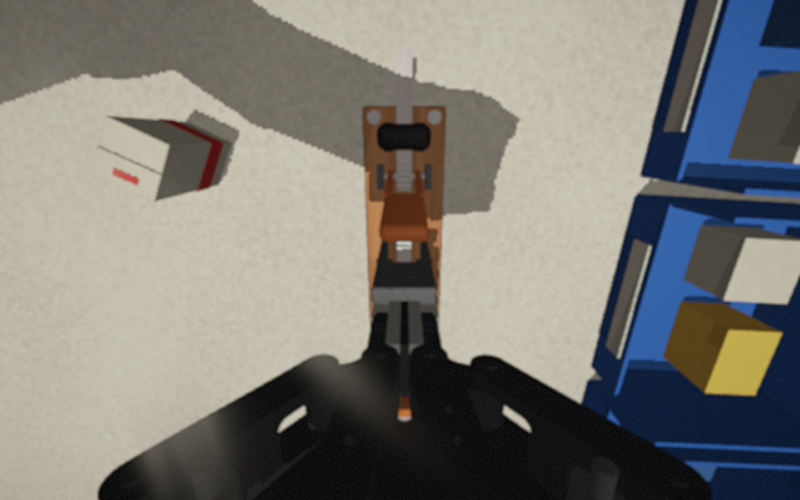

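The wrist view now shows the fixed jaw at (405,296), the trigger at (405,230) and the handle at (405,136), all on the middle line. The closed fingers hide the carton, so I'll check it in the top view.

View pics/t4.png

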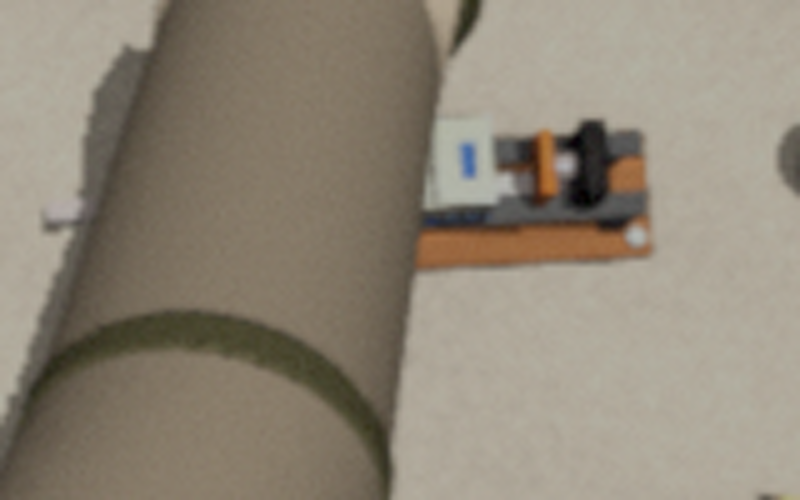

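Run:
```python
from h import *
c=cam("top"); Ri=R.from_euler('z',-PHI,degrees=True)
for n,u,v,z in [("carton rear",493,118,133),("carton rear",495,207,133),("pad front",534,165,121)]: print(n,Ri.apply(ray(c,270+u/5,120+v/5,z)-O).round(1))
r.move_straight(clamp(0,34,134),max_speed=150); f0=r.get_force(); np.save("f0.npy",f0); print(f0,r.get_t())
F=lambda: -Ri.apply(r.get_force()-f0)
for y in range(38,80,4):
    hit=r.move_straight(clamp(0,y,134),max_speed=60,contact_N=20)
    p=Ri.apply(r.get_eef_pos()-O)
    print(y,p.round(1),F().round(2),hit,round(r.get_t(),2))
    if F()[1]>25: break
```

```text
carton rear [ 22. -71. 133.]
carton rear [-25.7 -68.7 133. ]
pad front [ -2.1 -92.6 121. ]
[ 0.29300819 -0.16956628 -0.51838349] 14.7167
38 [  0.4  38.6 134.9] [-0.41 -0.23 -0.44] False 14.97
42 [  0.2  41.9 134.4] [-0.16  1.48 -2.38] False 15.22
46 [  0.2  46.  134.1] [-0.39  1.8  -1.74] False 15.47
50 [  0.   50.3 134. ] [-0.15  2.07 -1.56] False 15.72
54 [ -0.   54.4 133.9] [ 0.05  2.56 -1.54] False 15.97
58 [  0.   58.4 134.2] [ 0.05  2.44 -3.36] False 16.22
62 [1.000e-01 6.210e+01 1.343e+02] [ 1.02  3.03 -5.8 ] False 16.47
66 [1.000e-01 6.600e+01 1.341e+02] [ 0.34  4.01 -3.8 ] False 16.72
70 [  0.  70. 134.] [ 0.26  4.44 -3.36] False 16.97
74 [  0.   73.9 133.9] [ 0.05  4.66 -2.02] False 17.22
78 [ -0.   77.1 133.7] [-1.42  6.32  0.22] False 17.47
```

The carton stands on the bed with its rear edge at y≈-70, as planned, and the pad is at about -93. The first squeeze worked: force rose from 2 to 4.5 N until the stop near y=77. I'll track the orange pad in the top camera while pumping.

```bash
cat >> h.py <<'E'
Ri=R.from_euler('z',-PHI,degrees=True)
def pad(im=None):
    "orange pad top centroid -> clamp y of pad centre at z 121 (mm)"
    if im is None: im=cv2.cvtColor(vision.capture("top"),cv2.COLOR_RGB2BGR)[120:220,270:430]
    h=cv2.cvtColor(im,cv2.COLOR_BGR2HSV)
    m=cv2.inRange(h,(5,150,120),(16,255,255)); m[:24]=0; m[41:]=0; m[:,:88]=0; m[:,118:]=0
    v,u=np.nonzero(m); return Ri.apply(ray(cam("top"),270+u.mean(),120+v.mean(),121)-O)[1].round(2), len(u)
f0=np.load("f0.npy")
F=lambda: -Ri.apply(r.get_force()-f0)[1]
def go(y,v=60): return r.move_straight(clamp(0,y,134),max_speed=v,contact_N=25)
E
python3 - <<'E'
from h import *
print("start",pad(cv2.resize(cv2.imread("pics/t4.png"),(160,100),interpolation=cv2.INTER_AREA)))
print("sq1",pad(),F()); 
go(37,100); print("rel1",pad(),F(),r.get_t())
im=cv2.cvtColor(vision.capture("top"),cv2.COLOR_RGB2BGR)[120:220,270:430]; print(cv2.cvtColor(im,cv2.COLOR_BGR2HSV)[33,92:124:1].tolist())
E
```

```text
start (np.float64(-97.73), 28)
sq1 (np.float64(-87.79), 31) 5.863257978204445
rel1 (np.float64(-87.86), 35) -0.6251649557141908 18.125
[[108, 46, 166], [108, 138, 164], [108, 120, 159], [101, 17, 162], [38, 16, 179], [35, 19, 178], [28, 27, 153], [18, 55, 107], [9, 120, 81], [13, 184, 65], [13, 213, 78], [14, 190, 145], [14, 172, 172], [14, 133, 174], [11, 44, 170], [15, 6, 168], [10, 5, 170], [150, 3, 164], [0, 2, 123], [150, 5, 53], [20, 21, 37], [20, 17, 44], [15, 14, 37], [176, 47, 43], [12, 133, 65], [12, 154, 106], [13, 149, 115], [14, 159, 106], [12, 158, 103], [13, 149, 108], [12, 148, 122], [13, 152, 144]]
```

Run:
```python
from h import *
go(62); print(F())
for y in (66,70,74,77):
    go(y); f=F(); print(y,f.round(2)); 
    if f>8: break
print("sq2",pad()); go(37,100); print("rel2",pad(),F(),r.get_t())
```

```text
2.8488984650229945
66 3.58
70 4.41
74 4.48
77 4.7
sq2 (np.float64(-98.73), 21)
rel2 (np.float64(-88.81), 27) 1.2182100700383154 20.3917
```

Run:
```python
from h import *
im=cv2.cvtColor(vision.capture("top"),cv2.COLOR_RGB2BGR)[120:220,270:430]; h=cv2.cvtColor(im,cv2.COLOR_BGR2HSV)
for q in (30,36): print([(92+i,*x) for i,x in enumerate(h[q,92:116].tolist())])
cv2.imwrite("pics/t5.png",cv2.resize(im,None,fx=5,fy=5,interpolation=cv2.INTER_CUBIC))
```

```text
[(92, 108, 100, 164), (93, 108, 146, 162), (94, 109, 83, 147), (95, 60, 8, 161), (96, 36, 14, 178), (97, 27, 13, 175), (98, 12, 60, 173), (99, 14, 148, 172), (100, 13, 171, 157), (101, 9, 107, 121), (102, 9, 31, 81), (103, 0, 9, 58), (104, 170, 14, 53), (105, 165, 17, 30), (106, 150, 13, 19), (107, 156, 44, 29), (108, 168, 32, 40), (109, 160, 17, 44), (110, 60, 6, 43), (111, 8, 20, 50), (112, 30, 10, 75), (113, 60, 3, 86), (114, 24, 15, 87), (115, 30, 9, 88)]
[(92, 40, 13, 177), (93, 43, 13, 177), (94, 40, 13, 177), (95, 39, 14, 179), (96, 35, 17, 179), (97, 35, 19, 179), (98, 16, 48, 166), (99, 14, 131, 168), (100, 14, 171, 171), (101, 10, 118, 141), (102, 7, 44, 104), (103, 10, 34, 90), (104, 9, 25, 71), (105, 6, 30, 42), (106, 83, 51, 20), (107, 38, 49, 21), (108, 18, 33, 39), (109, 8, 24, 42), (110, 174, 30, 42), (111, 10, 110, 58), (112, 13, 147, 132), (113, 13, 149, 156), (114, 13, 145, 160), (115, 13, 149, 159)]
```

View pics/t5.png

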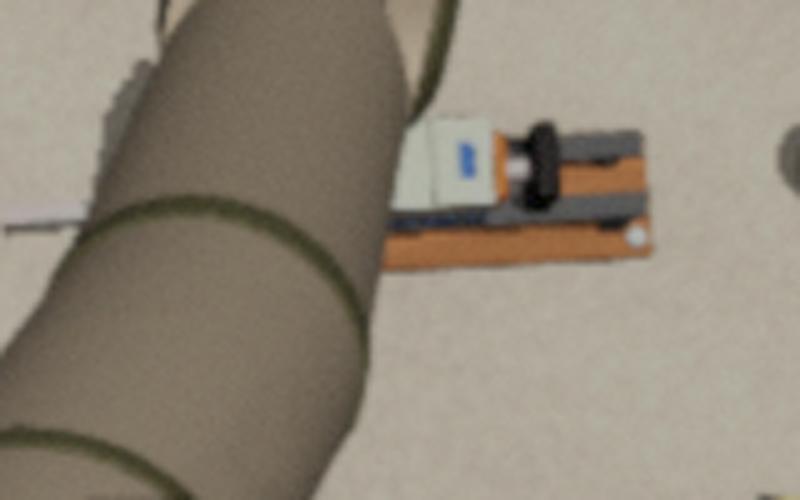

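The top view shows the pad at column 495 just reaching the carton's rear edge, with the carton not moved. The third squeeze will be in small steps with force logging.

```bash
cat >> h.py <<'E'
def jaw():
    "clamp y of the black jaw's rear edge, up to a constant (mm)"
    g=cv2.cvtColor(vision.capture("top"),cv2.COLOR_RGB2GRAY)[120:220,270:430][25:40].astype(float)
    b=g[:,95:122]<65; v,u=np.nonzero(b); return Ri.apply(ray(cam("top"),270+95+u.mean(),152,127)-O)[1].round(2),len(u)
E
python3 - <<'E'
from h import *
print(jaw()); go(54)
for y in np.arange(56,78,2):
    go(y,40); r.hold(.1); f=np.mean([F() for _ in range(4)]); print(y,f.round(2),jaw())
    if f>8.6: break
print(r.get_t())
E
```

```text
(np.float64(-96.33), 116)
56 2.39 (np.float64(-96.35), 116)
58 2.55 (np.float64(-95.84), 110)
60 4.02 (np.float64(-94.86), 113)
62 3.73 (np.float64(-94.71), 117)
64 4.21 (np.float64(-93.65), 120)
66 5.28 (np.float64(-92.7), 113)
68 4.4 (np.float64(-91.98), 117)
70 5.26 (np.float64(-92.0), 116)
72 5.2 (np.float64(-90.88), 109)
74 6.1 (np.float64(-90.52), 112)
76 7.31 (np.float64(-90.01), 118)
25.325
```

Run:
```python
from h import *
go(37,100); r.hold(.2); print(jaw(),F()); go(44)
for y in np.arange(46,77,1.5):
    go(y,40); r.hold(.1); f=np.mean([F() for _ in range(4)]); print(y,f.round(2),jaw())
    if f>8.8: break
print(r.get_t())
```

```text
(np.float64(-91.79), 118) 0.9752680650692737
46.0 3.06 (np.float64(-91.52), 116)
47.5 3.63 (np.float64(-90.88), 111)
49.0 4.14 (np.float64(-90.83), 112)
50.5 3.82 (np.float64(-90.62), 115)
52.0 4.01 (np.float64(-89.9), 113)
53.5 5.32 (np.float64(-89.56), 118)
55.0 4.88 (np.float64(-89.16), 115)
56.5 5.16 (np.float64(-89.39), 114)
58.0 5.59 (np.float64(-89.09), 115)
59.5 6.32 (np.float64(-89.29), 112)
61.0 6.42 (np.float64(-88.9), 114)
62.5 6.96 (np.float64(-88.46), 108)
64.0 7.73 (np.float64(-88.06), 114)
65.5 9.74 (np.float64(-87.69), 114)
31.9833
```

Run:
```python
from h import *
def edges(im):
    s=cv2.cvtColor(im,cv2.COLOR_BGR2HSV); o=[]
    for q in (27,28,29,30,31,36,37):
        S=s[q,:,1].astype(float); V=s[q,:,2].astype(float)
        S[(s[q,:,0]<4)|(s[q,:,0]>20)]=0
        k=90+np.argmax(S[90:106]); 
        j=k
        while S[j]>75: j+=1
        a=j-1+(S[j-1]-75)/(S[j-1]-S[j])
        k2=k
        while V[k2]>40: k2+=1
        while V[k2]<=65: k2+=1
        b=k2-1+(65-V[k2-1])/(V[k2]-V[k2-1])
        o.append((a,b))
    return np.array(o).round(2)
old=cv2.resize(cv2.imread("pics/t5.png"),(160,100),interpolation=cv2.INTER_AREA)
ims=[cv2.cvtColor(vision.capture("top"),cv2.COLOR_RGB2BGR)[120:220,270:430] for _ in range(3)]
im=np.mean(ims,0).astype(np.uint8)
a,b=edges(old),edges(im); print(np.c_[a,b]); d=np.median(a-b,0)*2.5; print("shift pad,jaw mm",d,"press",d[1]-d[0])
print([F().round(2) for _ in range(5)],r.get_t(),jaw(),Ri.apply(r.get_eef_pos()-O))
cv2.imwrite("pics/t6.png",cv2.resize(im[15:55,65:145],(800,400),interpolation=cv2.INTER_CUBIC))
```

```text
[[101.03 110.65  98.67 106.5 ]
 [101.54 111.23  99.34 107.28]
 [101.56 111.62  99.6  107.42]
 [101.48 111.61  99.36 107.59]
 [101.28 111.75  99.02 107.83]
 [101.61 111.04  99.58 107.  ]
 [101.68 111.12  99.79 107.12]]
shift pad,jaw mm [ 5.3  10.05] press 4.749999999999979
[np.float64(9.25), np.float64(9.25), np.float64(9.25), np.float64(9.25), np.float64(9.25)] 32.1333 (np.float64(-88.2), 114) [4.75951598e-02 6.35440170e+01 1.34489062e+02]
```

View pics/t6.png

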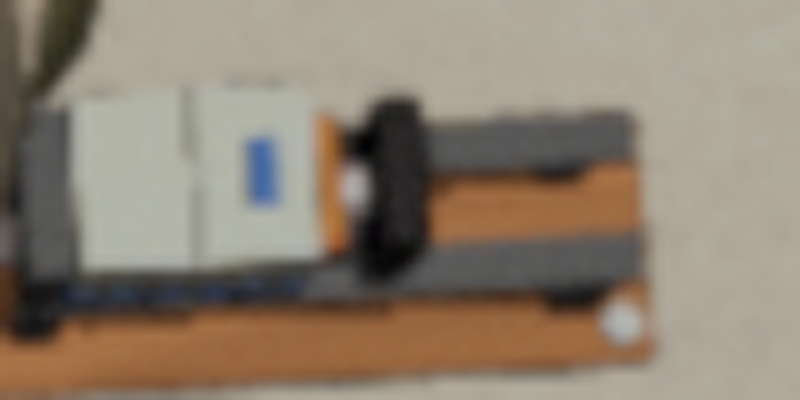

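The carton is square against the fixed jaw. The spring is pressed in by about 4.7 mm by image, and the trigger force of about 9.2 N implies about 10.5 N at the pad, so the two agree. I'll check that it is steady and hand in.

Run:
```python
from h import *
for _ in range(3): r.hold(.4); print(F().round(2),r.get_eef_pos().round(2),jaw())
if 7<F()<11.5: print(r.hand_in())
```

```text
8.75 [659.09 -18.05 134.51] (np.float64(-88.13), 114)
8.5 [659.1  -18.05 134.52] (np.float64(-88.35), 113)
9.35 [659.1  -18.04 134.5 ] (np.float64(-88.46), 116)
the job is handed in; nothing more can be done
None
```

I handed the job in with the carton standing square on the bed against the fixed jaw and the trigger still held squeezed; I estimate the pad is pressing it with 10 to 12 N (spring in by about 4.7 mm), and the station gave no pass or fail result.

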